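# Nest two beakers round a sample vial and hold the pair up

### The job

Make a double-walled carrier for the sample: while the wide, empty white beaker stands on the worktop, set the slimmer, taller beaker with the small vial in it right down into it, until it stands on its floor. Then grip the nested pair by the wide beaker, lift it straight up about 10 cm clear of the worktop and finish while still holding it there, steady and level, with the vial standing inside. Leave the timer, the petri dishes and the tube where they are.

Things in the scene. Friction and masses are not known exactly. Their poses are not given: they have to be found in the camera images.
- inner_beaker: the slimmer, taller beaker, holding the vial: white plastic, round, open on top, 88 mm high, wall 2.5 mm, floor 4 mm thick, 0.06 to 0.13 kg. Tapered body, 39 mm across at the foot and 46 mm at 58 mm height; there a shoulder (58 to 60 mm) widens it to a straight collar 54 mm across up to the rim. Origin: centre of the underside, z up.
- outer_beaker: the wide, empty beaker of the same form: 60 mm high, foot 47 mm, straight collar 64 mm across from 36 mm height to the rim, mouth 59 mm, else as the other. Nested, the slim one's foot (1.5 mm play all round) stands on its floor, origin 4 mm above this one's, only its narrower collar showing above this rim, top at 92 mm. Origin: centre of the underside, z up.
- vial: small screw vial, 25 mm across and 28 mm high, standing loose on the floor of the slim beaker (4 mm above that beaker's underside). Origin: centre of its underside, z up.
- timer: bystander: flat white bench timer, 64x64x19 mm, lying on the worktop. Origin: centre of its underside.
- petri_stack: bystander: stack of petri dishes, 61 mm across, 49 mm high. Origin: centre of its underside.
- tube: bystander: capped tube standing on the worktop, 35 mm across, 115 mm high. Origin: centre of its underside.
Things that resemble listed ones, but are neither listed nor needed, are in the scene too. What is shaped like the outer_beaker but turquoise is not meant.

How it is judged:
On the way:
1. the slim beaker with the vial stands on the floor of the wide one, which stands upright on the worktop (z of inner_beaker in the frame of outer_beaker below 0.007 m and horizontal distance between inner_beaker and outer_beaker below 0.004 m and height (world z) of outer_beaker below 0.005 m and angle between each of outer_beaker, inner_beaker's own z axis and vertical below 0.1 rad and z of vial in the frame of inner_beaker below 0.01 m), for 0.2 s.
At the end, for the whole second after the job is handed in: Gripper holds the wide beaker, underside 70 to 140 mm above the worktop, off the bystanders; both beakers level within 0.12 rad, below 20 mm/s and 0.2 rad/s; the slim one seated in it (origin 1 to 8 mm higher, axes within 6 mm); the vial upright within 0.25 rad on its floor (height (world z) of outer_beaker between 0.07 and 0.14 m and contact force between the fingers and outer_beaker above 1 N and angle between each of outer_beaker, inner_beaker's own z axis and vertical below 0.12 rad and z of inner_beaker in the frame of outer_beaker between 0.001 and 0.008 m and horizontal distance between inner_beaker and outer_beaker below 0.006 m and horizontal distance between vial and inner_beaker below 0.015 m and z of vial in the frame of inner_beaker below 0.01 m and angle between vial's own z axis and vertical below 0.25 rad and linear speed of outer_beaker below 0.02 m/s and angular speed of outer_beaker below 0.2 rad/s and contact force between outer_beaker and tube below 0.1 N and contact force between outer_beaker and petri_stack below 0.1 N and contact force between outer_beaker and timer below 0.1 N); the arm keeps its last pose, push and grip.
It fails at once if the timer is moved more than 20 mm (distance of timer from where it was at the start of the episode above 0.02 m).
It fails at once if the petri dishes are moved more than 20 mm (distance of petri_stack from where it was at the start of the episode above 0.02 m).
It fails at once if the tube is moved more than 20 mm (distance of tube from where it was at the start of the episode above 0.02 m).
It also fails if it takes over 56 s, if anything falls off the work surface, if the arm or the gripper's body presses on something with over 40 N, if the wrist force passes 120 N, or if a joint passes its speed limit or range.

### The arm

A 6-joint arm with a two-finger parallel gripper is mounted at the origin on the work surface; the furniture and walls round the work are solid. World frame = base frame: x ahead of the robot, y to its left, z up, the work surface at z = 0. Lengths are in m, angles in rad, forces in N, time in s.
With the tool pointing down it reaches from about 0.375 to 0.9 m from the base axis. Payload 3.1 kg.
Tool frame: the origin (TCP) lies on the centre line of the jaws, within the pads' length; the fingertips stand 14 mm ahead of it and the grasp point (between the pads) lies 5 mm behind it; z points along the fingers, y is the line along which they close (so a half turn about z gives the same grasp; the last joint's range is limited). The gripper opens to 87 mm and grips with 3 to 60 N. Pads are 19 mm wide; open, the fingers measure 117 mm over their backs; the gripper's body (75 mm by 190 mm) begins 51 mm behind the grasp point.
Start: joints at [-1.427, 0.527, 1.433, -0, 1.181, -0.178], TCP at [0.198, -0.593, 0.237] pointing down, gripper open.
Joint ranges: [-3.08, 3.08], [-0.75, 2.2], [0.22, 2.44], [-1.43, 4.57], [0, 2.65], [-2.85, 2.85]. Speed limits (rad/s): [2.79, 2.79, 3.14, 3.14, 3.14, 3.14].

### API

Orientations are given as a unit quaternion [x, y, z, w].
In Python, from rig import robot gives the robot as it stands.
- The arm moves only by the tool move_arm, never from a script. Its argument "commands" is a list of rows, each an object with "hand": the finger opening in cm, from 0 to 8.7; "travel": the shift along the tool's x, y, z in cm, a list of three; "twist": the turn, a rotation vector about the tool's x, y, z in degrees, a list of three. In form: [{"hand": hand, "travel": [dx, dy, dz], "twist": [wx, wy, wz]}, ...]. A call has 1 to 5 rows; each row shifts and turns the commanded pose from where the row before left it, along the tool's axes as they then stand; what a row does not reach is not made up. A row lasts 1/12 s, in which the tool goes at most 41.7 mm and 7.16 degrees, less where a joint would pass 70% of its speed; a pose out of reach is approached as far as the arm can. A call is refused whole if a number of a shift passes 4.17 or a number of a turn 7.16, either way. A call with a gripper value outside its range is refused whole. The fingers move at their own pace and stop on an object; "force" is the grip in N (left out, the last holds). Time passes only in rows, so rows that do not move let the fingers close. It gives the time, the measured TCP pose, the force, the opening and the grip force at its end, in the units of the state.
- robot.get_obs(): the state, without advancing time (a new reading comes with each control period).
- robot.camera(name): name is "scene" or "top"; returns a dict with "frame" (420x560x3 uint8, red, green, blue), "fov_y" (degrees; the focal length in pixels is half the picture's height over the tangent of half this angle, whatever the lens; pixels are square), "cx", "cy" (the principal point, pixels), "extrinsics" (4x4, takes a point from camera to world coordinates). Camera axes: x right, y down, z forward; pixel columns grow to the right and rows downward; lengths in m; the calibration is good to about 2 mm. A picture is of the moment at which its call begins. There is no depth.
- robot.hand_in(): hands the job in; it is judged then, once.
The state is a dict: "time": time; "q": joint angles; "joint_velocities": joint speeds; "joint_torque": joint torques, N m; "position": TCP position; "tool_rot": TCP orientation; "ft_force": force on the tool from outside, world axes, zero at the start; "moment": the same for the moment, N m; "grip_width": finger opening in m; "grip_force": force on a finger pad.
Only numpy, scipy, OpenCV 4.12 (cv2) and the standard library are available. Lean on these libraries where they do the work, as an engineer would, in place of code of your own. Each camera call takes 0.05 s, during which the arm holds its last target. There are 200 camera calls.

## Working session

There is one attempt and no reset: what is moved stays moved. The work goes in short steps, Python scripts to look and compute and a tool call to move; the robot and the scene stay as the last step left them, time stands still between calls to the robot, and variables do not carry over. Pictures are saved under pics/ and viewed, at most 10 in all, crops included, and the job is handed in when it is done.

Besides the shell and the picture viewer there is one more tool, called after "Call:" by a JSON object that holds its "op" and its "data", one argument or row to a line. move_arm: Moves the arm, as the interface text tells. Its arguments: {"type":"object","properties":{"commands":{"type":"array"},"force":{"type":"number"}},"required":["commands"]}

```bash
mkdir -p pics
cat > h.py <<'E'
import numpy as np, cv2
from rig import robot
def cam(n,save=None):
    c=robot.camera(n)
    if save: cv2.imwrite(save,c["frame"][:,:,::-1])
    return c
def ray(c,u,v,z):
    f=210/np.tan(np.radians(c["fov_y"])/2); T=np.array(c["extrinsics"])
    d=T[:3,:3]@np.array([(u-c["cx"])/f,(v-c["cy"])/f,1]); o=T[:3,3]
    return o+d*(z-o[2])/d[2]
def proj(c,p):
    f=210/np.tan(np.radians(c["fov_y"])/2); T=np.array(c["extrinsics"])
    q=T[:3,:3].T@(np.array(p)-T[:3,3]); return c["cx"]+f*q[0]/q[2], c["cy"]+f*q[1]/q[2]
E
python3 - <<'E'
from h import *
for n in("scene","top"):
    c=cam(n,f"pics/{n}0.png"); print(n,c["fov_y"],c["cx"],c["cy"],np.round(c["extrinsics"],3).tolist())
o=robot.get_obs(); print(o)
E
```

```text
scene 46.39320875431375 280.1529259174428 216.1843556626061 [[-0.851, -0.214, 0.479, -0.049], [-0.525, 0.372, -0.766, 1.032], [-0.014, -0.903, -0.429, 0.585], [0.0, 0.0, 0.0, 1.0]]
top 46.337994473701556 280.41616177490636 208.00193041327387 [[0.014, -0.987, 0.159, 0.39], [-0.999, -0.009, 0.031, 0.058], [-0.03, -0.159, -0.987, 1.103], [0.0, 0.0, 0.0, 1.0]]
{'time': 0.1, 'q': array([-1.42751733e+00,  5.28375319e-01,  1.43375638e+00, -1.01589525e-05,
        1.18138295e+00, -1.78496941e-01]), 'joint_velocities': array([ 0.00073195, -0.00218875, -0.00296652, -0.00114891,  0.00234305,
        0.00039722]), 'joint_torque': array([-5.93239729e-04, -4.40985811e+01, -1.77151161e+01,  6.35828963e-02,
        5.33889164e-02, -3.70081284e-05]), 'position': array([ 0.19759476, -0.59229081,  0.23567381]), 'tool_rot': array([ 9.87084660e-01,  1.60196602e-01,  1.22247176e-05, -9.60932021e-04]), 'ft_force': array([0.79256028, 0.01070243, 0.15341126]), 'moment': array([ 0.00888824, -0.01444284, -0.00237202]), 'grip_force': 0.0, 'grip_width': 0.08677159344737288}
```

View pics/top0.png

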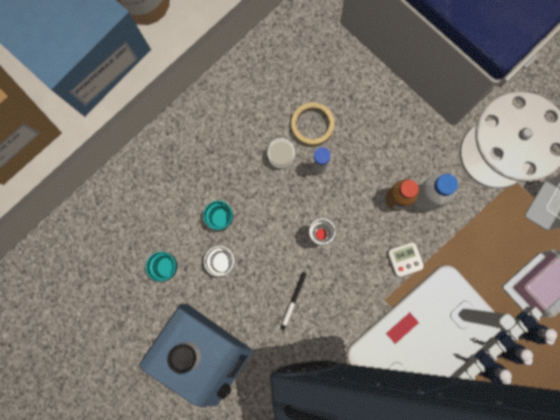

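View pics/scene0.png

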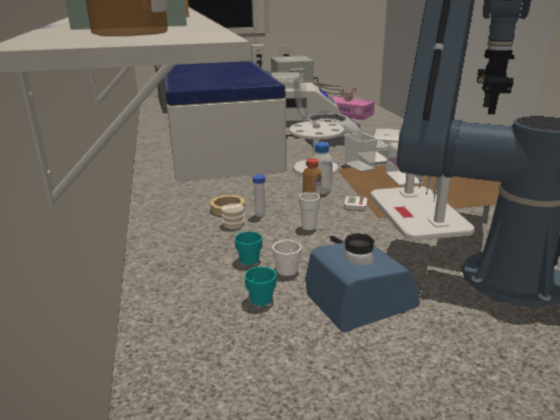

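Top view: the white beaker holding the red-capped vial is at (321,232), scene (309,212), and is the inner beaker. The empty wide white one is at (219,262), scene (287,258), and is the outer. Possible mix-ups are the turquoise beakers (218,216) and (162,267), the petri stack (281,153), the tube (321,160) and the timer (406,260). I'll check both choices in a crop and measure them.

Run:
```python
from h import *
t=cam("top");s=cam("scene")
def blob(c,u,v,r,lo=140,name=""):
    g=c["frame"].astype(int); m=((g.min(2)>lo)&(g.max(2)-g.min(2)<35)).astype(np.uint8)
    w=np.zeros_like(m); w[v-r:v+r,u-r:u+r]=1; m*=w
    cs,_=cv2.findContours(m,cv2.RETR_EXTERNAL,cv2.CHAIN_APPROX_NONE); k=max(cs,key=cv2.contourArea)
    e=cv2.fitEllipse(cv2.convexHull(k)); x=k[:,0,:]
    return e,(x.min(0),x.max(0))
for n,u,v,h,r in(("in",321,232,.088,22),("out",219,262,.06,24)):
  for lo in(140,165):
    e,b=blob(t,u,v,r,lo); p=ray(t,*e[0],h); q=ray(t,e[0][0]+1,e[0][1],h)
    print(n,lo,np.round(e[0],1),np.round(e[1],1),"bbox",b,"pos",np.round(p,4),"mm/px",np.linalg.norm(p-q)*1000)
for n,u,v,r in(("in",309,212,26),("out",287,258,24)):
    e,b=blob(s,u,v,r,120); print("scene",n,b)
a=cv2.resize(t["frame"][200:300,180:360],None,fx=4,fy=4,interpolation=cv2.INTER_CUBIC)[:300]
b=cv2.resize(s["frame"][170:300,230:410],None,fx=4,fy=4,interpolation=cv2.INTER_CUBIC)[:,:720]
a=cv2.resize(t["frame"][205:285,180:360],None,fx=3.5,fy=3.5); b=cv2.resize(s["frame"][190:280,230:410],None,fx=3.5,fy=3.5)
cv2.imwrite("pics/crop1.png",np.vstack([a,b])[:,:,::-1])
for n,u,v,h in(("petri",281,153,.049),("tube",321,156,.115),("timer",406,260,.019),("turqA",218,216,.06),("turqB",162,267,.06),("blueblockcorner",250,352,.08),("pen",304,275,0)): print(n,np.round(ray(t,u,v,h),3))
```

```text
in 140 [322.2 230.9] [26.6 27.8] bbox (array([309, 217], dtype=int32), array([335, 244], dtype=int32)) pos [0.5064 0.0027 0.088 ] mm/px 2.071702497741231
in 165 [320.7 230.9] [22.6 24.8] bbox (array([310, 219], dtype=int32), array([323, 243], dtype=int32)) pos [0.5063 0.0059 0.088 ] mm/px 2.0720648327287168
out 140 [219.2 260.5] [30.9 31.2] bbox (array([204, 245], dtype=int32), array([234, 275], dtype=int32)) pos [0.4441 0.2199 0.06  ] mm/px 2.1348105125921086
out 165 [217.1 261.4] [21.4 30.8] bbox (array([207, 246], dtype=int32), array([228, 275], dtype=int32)) pos [0.4421 0.2242 0.06  ] mm/px 2.1347040967197572
scene in (array([294, 193], dtype=int32), array([319, 208], dtype=int32))
scene out (array([263, 234], dtype=int32), array([305, 273], dtype=int32))
petri [0.684 0.092 0.049]
tube [0.659 0.007 0.115]
timer [ 0.452 -0.184  0.019]
turqA [0.54  0.226 0.06 ]
turqB [0.429 0.342 0.06 ]
blueblockcorner [0.26  0.148 0.08 ]
pen [0.417 0.038 0.   ]
```

View pics/crop1.png

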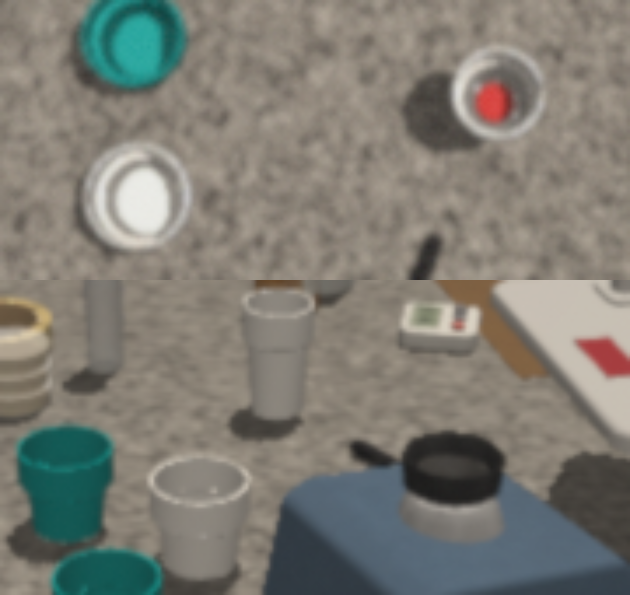

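The crop confirms both: the slim beaker has the red vial in it, and the wide white one is empty. Next I triangulate the rims and the nearby obstacles.

```bash
cat >> h.py <<'E'
def tri(t,a,s,b):
    p=[];
    A=np.zeros((3,3));y=np.zeros(3);L=[]
    for c,uv in((t,a),(s,b)):
        o=np.array(c["extrinsics"])[:3,3]; d=ray(c,*uv,0)-o; d/=np.linalg.norm(d); M=np.eye(3)-np.outer(d,d); A+=M; y+=M@o; L.append((o,M))
    x=np.linalg.solve(A,y); return x,[np.linalg.norm(M@(x-o)) for o,M in L]
E
python3 - <<'E'
from h import *
t=cam("top");s=cam("scene")
P=lambda *a:(lambda r:(np.round(r[0],4),np.round(r[1],4)))(tri(*a))
print("in rim",P(t,(322.3,231.4),s,(309.4,197.3)))
print("out rim",P(t,(219.1,260.8),s,(287,246.6)))
print("knob",P(t,(182,357),s,(359,242)))
for h in(.088,): print(ray(t,322.3,231.4,h),ray(s,309.4,197.3,h))
print(ray(t,219.1,260.8,.06),ray(s,287,246.6,.06))
print("foot in",ray(s,308.6,229.0,0)) 
for z in(.1,.15): print("box corners",[np.round(ray(t,u,v,z)[:2],3) for u,v in((185,305),(250,352),(142,365))])
E
```

```text
in rim (array([0.5054, 0.0022, 0.0836]), array([0.0004, 0.0004]))
out rim (array([0.443 , 0.2199, 0.0595]), array([0.0004, 0.0004]))
knob (array([0.2554, 0.2707, 0.1458]), array([0.0012, 0.0012]))
[0.50528102 0.00260962 0.088     ] [0.50021371 0.0111417  0.088     ]
[0.44333569 0.21999639 0.06      ] [0.44206199 0.22056712 0.06      ]
foot in [0.49808722 0.01736101 0.        ]
box corners [array([0.352, 0.28 ]), array([0.262, 0.146]), array([0.233, 0.361])]
box corners [array([0.354, 0.269]), array([0.269, 0.142]), array([0.241, 0.346])]
```

Call:
{"op": "move_arm", "data": {
  "commands": [
    {"hand":8.7,"travel":[0,0,-4],"twist":[0,0,0]},
    {"hand":8.7,"travel":[0,0,-4],"twist":[0,0,0]},
    {"hand":8.7,"travel":[0,0,-4],"twist":[0,0,0]},
    {"hand":8.7,"travel":[0,0,-4],"twist":[0,0,0]},
    {"hand":8.7,"travel":[0,0,-2],"twist":[0,0,0]}
  ],
  "force": 25
}}

```text
time: 0.72
position: [0.198, -0.5943, 0.4227]
tool_rot: [0.987, 0.16, -0.0, 0.005]
ft_force: [0.8, -0.8, 1.3]
grip_width: 0.0869
grip_force: 0.0
```

Call:
{"op": "move_arm", "data": {
  "commands": [
    {"hand":8.7,"travel":[0,0,0],"twist":[0,0,7]},
    {"hand":8.7,"travel":[0,0,0],"twist":[0,0,7]},
    {"hand":8.7,"travel":[0,0,0],"twist":[0,0,4.4]},
    {"hand":8.7,"travel":[1.8,-3.6,0],"twist":[0,0,0]},
    {"hand":8.7,"travel":[1.8,-3.6,0],"twist":[0,0,0]}
  ]
}}

```text
time: 1.13
position: [0.233, -0.5213, 0.4153]
tool_rot: [1.0, -0.001, -0.0, -0.001]
ft_force: [1.4, 0.8, 0.0]
grip_width: 0.0867
grip_force: 0.0
```

Call:
{"op": "move_arm", "data": {
  "commands": [
    {"hand":8.7,"travel":[1.8,-3.6,0],"twist":[0,0,0]},
    {"hand":8.7,"travel":[1.8,-3.6,0],"twist":[0,0,0]},
    {"hand":8.7,"travel":[1.8,-3.6,0],"twist":[0,0,0]},
    {"hand":8.7,"travel":[1.8,-3.6,0],"twist":[0,0,0]},
    {"hand":8.7,"travel":[1.8,-3.6,0],"twist":[0,0,0]}
  ]
}}

```text
time: 1.55
position: [0.3239, -0.3388, 0.4166]
tool_rot: [1.0, 0.0, 0.0, 0.0]
ft_force: [0.4, -0.1, 0.6]
grip_width: 0.0867
grip_force: 0.0
```

Call:
{"op": "move_arm", "data": {
  "commands": [
    {"hand":8.7,"travel":[1.8,-3.6,0],"twist":[0,0,0]},
    {"hand":8.7,"travel":[1.8,-3.6,0],"twist":[0,0,0]},
    {"hand":8.7,"travel":[1.8,-3.6,0],"twist":[0,0,0]},
    {"hand":8.7,"travel":[1.8,-3.6,0],"twist":[0,0,0]},
    {"hand":8.7,"travel":[1.8,-3.6,0],"twist":[0,0,0]}
  ]
}}

```text
time: 1.97
position: [0.4137, -0.1588, 0.4168]
tool_rot: [1.0, 0.0, 0.0, 0.0]
ft_force: [1.1, -0.5, 0.3]
grip_width: 0.0869
grip_force: 0.0
```

Call:
{"op": "move_arm", "data": {
  "commands": [
    {"hand":8.7,"travel":[2.2,-3.4,0],"twist":[0,0,0]},
    {"hand":8.7,"travel":[2.2,-3.4,0],"twist":[0,0,0]},
    {"hand":8.7,"travel":[2.2,-3.4,0],"twist":[0,0,0]},
    {"hand":8.7,"travel":[2.2,-3.4,0],"twist":[0,0,0]},
    {"hand":8.7,"travel":[0.4,-2.5,0],"twist":[0,0,0]}
  ]
}}

```text
time: 2.38
position: [0.5078, 0.0031, 0.4164]
tool_rot: [1.0, 0.001, 0.001, -0.0]
ft_force: [0.9, -0.7, 0.5]
grip_width: 0.0871
grip_force: 0.0
```

Call:
{"op": "move_arm", "data": {
  "commands": [
    {"hand":8.7,"travel":[0,0,4.1],"twist":[0,0,0]},
    {"hand":8.7,"travel":[0,0,4.1],"twist":[0,0,0]},
    {"hand":8.7,"travel":[0,0,4.1],"twist":[0,0,0]},
    {"hand":8.7,"travel":[0,0,4.1],"twist":[0,0,0]},
    {"hand":8.7,"travel":[0,0,4.1],"twist":[0,0,0]}
  ]
}}

```text
time: 2.8
position: [0.5052, 0.0006, 0.2103]
tool_rot: [1.0, 0.001, 0.001, 0.0]
ft_force: [0.3, -0.7, -0.6]
grip_width: 0.0869
grip_force: 0.0
```

Call:
{"op": "move_arm", "data": {
  "commands": [
    {"hand":8.7,"travel":[0,0,3],"twist":[0,0,0]},
    {"hand":8.7,"travel":[0,0,3],"twist":[0,0,0]},
    {"hand":8.7,"travel":[0,0,0],"twist":[0,0,0]}
  ]
}}

```text
time: 3.05
position: [0.5012, 0.0011, 0.1466]
tool_rot: [1.0, 0.0, -0.006, -0.001]
ft_force: [-0.2, 0.4, -0.0]
grip_width: 0.0867
grip_force: 0.0
```

Run:
```python
from h import *
o=robot.get_obs();print(o["position"],o["tool_rot"],o["ft_force"])
s=cam("scene");t=cam("top")
b=cv2.resize(s["frame"][120:260,230:400],None,fx=3,fy=3); a=cv2.resize(t["frame"][180:320,240:410],None,fx=2,fy=2)
a=cv2.copyMakeBorder(a,0,b.shape[0]-a.shape[0],0,0,cv2.BORDER_CONSTANT)
im=np.hstack([b,a]); cv2.imwrite("pics/c2.png",cv2.resize(im,(798,int(im.shape[0]*798/im.shape[1])))[:,:,::-1])
```

```text
[0.50124875 0.00108132 0.1465889 ] [ 9.99981247e-01  2.18181791e-04 -5.97618486e-03 -1.32062042e-03] [-0.18952269  0.36696313 -0.04231401]
```

View pics/c2.png

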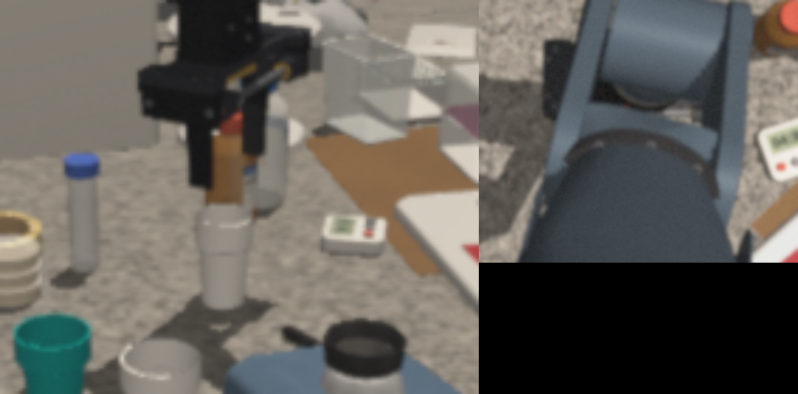

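The gripper is above the slim beaker, with its fingers straddling it and its rim at about (223,215) in the crop. The top view is blocked by the arm. I'll let it settle and read again.

Call:
{"op": "move_arm", "data": {
  "commands": [
    {"hand":8.7,"travel":[0,0,0],"twist":[0,0,0]},
    {"hand":8.7,"travel":[0,0,0],"twist":[0,0,0]}
  ]
}}

```text
time: 3.32
position: [0.507, -0.0, 0.1537]
tool_rot: [1.0, 0.0, 0.002, 0.001]
ft_force: [-0.8, -0.1, 0.5]
grip_width: 0.087
grip_force: 0.0
```

Call:
{"op": "move_arm", "data": {
  "commands": [
    {"hand":8.7,"travel":[0,0,2],"twist":[0,0,0]},
    {"hand":8.7,"travel":[0,-0.1,2],"twist":[0,0,0]},
    {"hand":8.7,"travel":[0,0,1.5],"twist":[0,0,0]},
    {"hand":8.7,"travel":[0,0,0],"twist":[0,0,0]},
    {"hand":8.7,"travel":[0,0,0],"twist":[0,0,0]}
  ]
}}

```text
time: 3.73
position: [0.506, 0.0012, 0.0976]
tool_rot: [1.0, 0.0, 0.001, 0.0]
ft_force: [-0.5, -0.1, 0.1]
grip_width: 0.0871
grip_force: 0.0
```

Call:
{"op": "move_arm", "data": {
  "commands": [
    {"hand":8.7,"travel":[0,0,0],"twist":[0,0,0]},
    {"hand":8.7,"travel":[0,0,0],"twist":[0,0,0]},
    {"hand":8.7,"travel":[0,0,0],"twist":[0,0,0]}
  ]
}}

```text
time: 3.98
position: [0.5062, 0.0011, 0.0979]
tool_rot: [1.0, 0.0, 0.001, 0.0]
ft_force: [-0.8, -0.1, -0.0]
grip_width: 0.0869
grip_force: 0.0
```

Call:
{"op": "move_arm", "data": {
  "commands": [
    {"hand":8.7,"travel":[0,-0.1,1],"twist":[0,0,0]},
    {"hand":8.7,"travel":[0,0,1],"twist":[0,0,0]},
    {"hand":8.7,"travel":[0,0,0],"twist":[0,0,0]},
    {"hand":6.2,"travel":[0,0,0],"twist":[0,0,0]},
    {"hand":6,"travel":[0,0,0],"twist":[0,0,0]}
  ],
  "force": 20
}}

```text
time: 4.4
position: [0.505, 0.0024, 0.0761]
tool_rot: [1.0, 0.0, -0.001, -0.0]
ft_force: [0.7, 0.3, 0.0]
grip_width: 0.0804
grip_force: 0.0
```

Call:
{"op": "move_arm", "data": {
  "commands": [
    {"hand":5.8,"travel":[0,0,0],"twist":[0,0,0]},
    {"hand":5.6,"travel":[0,0,0],"twist":[0,0,0]},
    {"hand":5.4,"travel":[0,0,0],"twist":[0,0,0]},
    {"hand":5.2,"travel":[0,0,0],"twist":[0,0,0]},
    {"hand":5,"travel":[0,0,0],"twist":[0,0,0]}
  ]
}}

```text
time: 4.82
position: [0.5055, 0.0022, 0.0767]
tool_rot: [1.0, 0.0, 0.0, 0.0]
ft_force: [-0.0, 0.1, -0.0]
grip_width: 0.053
grip_force: 20.0
```

Call:
{"op": "move_arm", "data": {
  "commands": [
    {"hand":4.5,"travel":[0,0,0],"twist":[0,0,0]},
    {"hand":4.5,"travel":[0,0,0],"twist":[0,0,0]},
    {"hand":4.5,"travel":[0,0,0],"twist":[0,0,0]}
  ]
}}

```text
time: 5.07
position: [0.5055, 0.0022, 0.0767]
tool_rot: [1.0, 0.0, 0.0, 0.0]
ft_force: [-1.2, -0.4, 1.9]
grip_width: 0.0529
grip_force: 20.0
```

Call:
{"op": "move_arm", "data": {
  "commands": [
    {"hand":4.5,"travel":[0,0,-1],"twist":[0,0,0]},
    {"hand":4.5,"travel":[0,0,-2],"twist":[0,0,0]},
    {"hand":4.5,"travel":[0,0,-2.5],"twist":[0,0,0]},
    {"hand":4.5,"travel":[0,0,-2.5],"twist":[0,0,0]},
    {"hand":4.5,"travel":[0,0,-1],"twist":[0,0,0]}
  ]
}}

```text
time: 5.48
position: [0.5066, 0.0022, 0.1698]
tool_rot: [1.0, 0.0, 0.002, 0.0]
ft_force: [0.4, 0.2, 0.0]
grip_width: 0.053
grip_force: 20.0
```

Call:
{"op": "move_arm", "data": {
  "commands": [
    {"hand":4.5,"travel":[0,-0.6,-0.5],"twist":[0,0,0]},
    {"hand":4.5,"travel":[-0.4,-1.4,0],"twist":[0,0,0]},
    {"hand":4.5,"travel":[-0.7,-2.3,0],"twist":[0,0,0]},
    {"hand":4.5,"travel":[-0.7,-2.3,0],"twist":[0,0,0]},
    {"hand":4.5,"travel":[-0.7,-2.4,0],"twist":[0,0,0]}
  ]
}}

```text
time: 5.9
position: [0.479, 0.0934, 0.1712]
tool_rot: [1.0, -0.0, -0.001, -0.0]
ft_force: [-0.4, 0.1, -1.8]
grip_width: 0.0535
grip_force: 20.0
```

Call:
{"op": "move_arm", "data": {
  "commands": [
    {"hand":4.5,"travel":[-0.7,-2.4,0],"twist":[0,0,0]},
    {"hand":4.5,"travel":[-0.7,-2.4,0],"twist":[0,0,0]},
    {"hand":4.5,"travel":[-0.7,-2.4,0],"twist":[0,0,0]},
    {"hand":4.5,"travel":[-0.6,-2,0],"twist":[0,0,0]},
    {"hand":4.5,"travel":[-0.5,-1.5,0],"twist":[0,0,0]}
  ]
}}

```text
time: 6.32
position: [0.4464, 0.2012, 0.1711]
tool_rot: [1.0, 0.001, -0.001, -0.0]
ft_force: [0.1, -0.3, -1.6]
grip_width: 0.0531
grip_force: 20.0
```

Call:
{"op": "move_arm", "data": {
  "commands": [
    {"hand":4.5,"travel":[-0.3,-1,0],"twist":[0,0,0]},
    {"hand":4.5,"travel":[-0.2,-0.6,0],"twist":[0,0,0]},
    {"hand":4.5,"travel":[0,0,0],"twist":[0,0,0]},
    {"hand":4.5,"travel":[0,0,0],"twist":[0,0,0]},
    {"hand":4.5,"travel":[0,0,0],"twist":[0,0,0]}
  ]
}}

```text
time: 6.73
position: [0.4434, 0.2146, 0.1715]
tool_rot: [1.0, -0.0, -0.0, 0.0]
ft_force: [0.4, 0.1, -1.0]
grip_width: 0.0534
grip_force: 20.0
```

Run:
```python
from h import *
o=robot.get_obs();print(o["position"],o["tool_rot"],o["ft_force"],o["q"])
s=cam("scene");t=cam("top")
b=cv2.resize(s["frame"][160:300,210:380],None,fx=3,fy=3); a=cv2.resize(t["frame"][180:320,150:320],None,fx=2,fy=2)
a=cv2.copyMakeBorder(a,0,b.shape[0]-a.shape[0],0,0,cv2.BORDER_CONSTANT)
im=np.hstack([b,a]); cv2.imwrite("pics/c3.png",cv2.resize(im,(798,int(im.shape[0]*798/im.shape[1])))[:,:,::-1])
```

```text
[0.44344361 0.21464528 0.17148182] [ 9.99999986e-01 -2.29555832e-05 -2.67066170e-05  1.60710085e-04] [ 0.42457004  0.08507007 -1.02182139] [ 2.23724722e-01  4.49873389e-01  1.82599756e+00 -3.95928745e-04
  8.65845147e-01  1.79482354e+00]
```

View pics/c3.png

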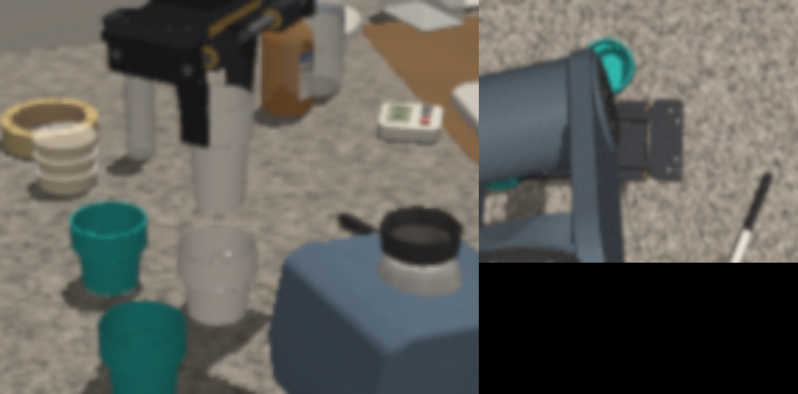

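The slim beaker is held upright above the wide white one: its foot is at about (219,210) in the crop, and the wide rim is centred on (217,243). The top view is blocked by the arm, so I check alignment with the scene camera.

Run:
```python
from h import *
s=cam("scene")
print("pred foot",proj(s,(.4434,.2146,.0945)),"obs 287.9; pred rim",proj(s,(.443,.22,.06)),"obs 287.2")
g=s["frame"].astype(int).min(2)
for v in(205,215,222,228,232,248,252,256): print(v,g[v,258:318:1].tolist())
for d in((.001,0,0),(0,.001,0)): print(np.subtract(proj(s,np.add((.4434,.22,.06),d)),proj(s,(.4434,.22,.06))))
```

```text
pred foot (np.float64(287.7464506648728), np.float64(231.49267089214538)) obs 287.9; pred rim (np.float64(286.7678229873955), np.float64(246.38880080833474)) obs 287.2
205 [119, 119, 118, 116, 112, 106, 102, 104, 104, 104, 108, 116, 121, 123, 120, 101, 51, 24, 21, 23, 21, 22, 23, 20, 20, 39, 87, 125, 130, 129, 129, 130, 129, 127, 127, 125, 124, 121, 119, 116, 111, 108, 111, 116, 116, 119, 113, 99, 98, 99, 97, 103, 115, 116, 119, 121, 123, 121, 120, 121]
215 [103, 105, 105, 103, 99, 101, 108, 115, 119, 120, 122, 120, 116, 114, 114, 116, 120, 123, 125, 119, 108, 112, 116, 120, 122, 124, 126, 127, 128, 128, 128, 128, 127, 127, 125, 123, 119, 116, 112, 112, 118, 123, 124, 125, 122, 122, 121, 120, 119, 120, 123, 124, 124, 125, 124, 125, 125, 124, 123, 126]
222 [117, 117, 117, 119, 120, 121, 124, 125, 125, 126, 127, 129, 129, 128, 126, 124, 121, 119, 118, 115, 106, 108, 114, 118, 122, 124, 126, 128, 128, 128, 128, 128, 127, 126, 124, 121, 119, 114, 110, 117, 130, 133, 132, 129, 126, 124, 122, 121, 118, 114, 114, 116, 112, 108, 107, 110, 114, 116, 117, 121]
228 [126, 124, 122, 118, 113, 110
[... 818 characters left out ...]
122, 117, 116, 117, 117, 119, 120, 119, 120, 117, 97, 91]
252 [29, 65, 103, 116, 117, 117, 115, 116, 124, 129, 133, 131, 131, 131, 124, 106, 108, 112, 114, 115, 115, 120, 122, 123, 125, 127, 125, 125, 130, 130, 128, 127, 125, 124, 125, 124, 120, 119, 120, 119, 116, 112, 108, 113, 125, 122, 117, 117, 121, 121, 117, 116, 114, 86, 80, 83, 85, 87, 88, 88]
256 [37, 90, 114, 111, 108, 112, 116, 117, 117, 116, 113, 111, 115, 122, 118, 109, 109, 113, 117, 119, 122, 123, 125, 126, 128, 129, 129, 129, 130, 131, 129, 129, 129, 129, 128, 126, 125, 122, 120, 118, 115, 110, 108, 116, 128, 130, 129, 126, 120, 115, 116, 103, 63, 51, 53, 59, 64, 71, 76, 81]
[-0.38770104 -0.11019786]
[-0.23293664  0.18976068]
```

Observed and predicted positions agree to under about 1 mm. I shift y by +5 mm and descend.

Call:
{"op": "move_arm", "data": {
  "commands": [
    {"hand":4.5,"travel":[0,-0.5,0],"twist":[0,0,0]},
    {"hand":4.5,"travel":[0,0,1.5],"twist":[0,0,0]},
    {"hand":4.5,"travel":[0,0,1.5],"twist":[0,0,0]},
    {"hand":4.5,"travel":[0,0,0],"twist":[0,0,0]},
    {"hand":4.5,"travel":[0,0,0],"twist":[0,0,0]}
  ]
}}

```text
time: 7.3
position: [0.4427, 0.2201, 0.1411]
tool_rot: [1.0, 0.0, -0.001, 0.0]
ft_force: [-0.0, 0.9, -1.0]
grip_width: 0.0531
grip_force: 20.0
```

Call:
{"op": "move_arm", "data": {
  "commands": [
    {"hand":4.5,"travel":[0,0,1],"twist":[0,0,0]},
    {"hand":4.5,"travel":[0,0,1],"twist":[0,0,0]},
    {"hand":4.5,"travel":[0,0,0.5],"twist":[0,0,0]},
    {"hand":4.5,"travel":[0,0,0],"twist":[0,0,0]},
    {"hand":4.5,"travel":[0,0,0],"twist":[0,0,0]}
  ]
}}

```text
time: 7.72
position: [0.4434, 0.2204, 0.1169]
tool_rot: [1.0, 0.0, 0.0, -0.0]
ft_force: [0.4, -0.7, -0.5]
grip_width: 0.0531
grip_force: 20.0
```

Call:
{"op": "move_arm", "data": {
  "commands": [
    {"hand":4.5,"travel":[0,0,0.6],"twist":[0,0,0]},
    {"hand":4.5,"travel":[0,0,0.6],"twist":[0,0,0]},
    {"hand":4.5,"travel":[0,0,0.6],"twist":[0,0,0]},
    {"hand":4.5,"travel":[0,0,0.4],"twist":[0,0,0]},
    {"hand":4.5,"travel":[0,0,0],"twist":[0,0,0]}
  ]
}}

```text
time: 8.13
position: [0.4425, 0.2201, 0.0935]
tool_rot: [1.0, 0.0, -0.001, 0.0]
ft_force: [-0.4, 0.8, -2.0]
grip_width: 0.0533
grip_force: 20.0
```

Call:
{"op": "move_arm", "data": {
  "commands": [
    {"hand":4.5,"travel":[0,0,0.3],"twist":[0,0,0]},
    {"hand":4.5,"travel":[0,0,0.3],"twist":[0,0,0]},
    {"hand":4.5,"travel":[0,0,0.3],"twist":[0,0,0]},
    {"hand":4.5,"travel":[0,0,0],"twist":[0,0,0]},
    {"hand":4.5,"travel":[0,0,0],"twist":[0,0,0]}
  ]
}}

```text
time: 8.55
position: [0.4431, 0.2202, 0.0854]
tool_rot: [1.0, 0.0, -0.0, 0.0]
ft_force: [0.2, 0.7, -0.5]
grip_width: 0.053
grip_force: 20.0
```

Call:
{"op": "move_arm", "data": {
  "commands": [
    {"hand":4.5,"travel":[0,0,0.2],"twist":[0,0,0]},
    {"hand":4.5,"travel":[0,0,0.2],"twist":[0,0,0]},
    {"hand":4.5,"travel":[0,0,0],"twist":[0,0,0]},
    {"hand":4.5,"travel":[0,0,0],"twist":[0,0,0]}
  ]
}}

```text
time: 8.88
position: [0.4431, 0.2203, 0.0815]
tool_rot: [1.0, 0.0, -0.0, 0.0]
ft_force: [-0.3, -0.5, -1.6]
grip_width: 0.0533
grip_force: 20.0
```

Call:
{"op": "move_arm", "data": {
  "commands": [
    {"hand":4.5,"travel":[0,0,0.1],"twist":[0,0,0]},
    {"hand":4.5,"travel":[0,0,0],"twist":[0,0,0]},
    {"hand":4.5,"travel":[0,0,0],"twist":[0,0,0]}
  ]
}}

```text
time: 9.13
position: [0.4433, 0.2203, 0.0807]
tool_rot: [1.0, 0.0, 0.0, -0.0]
ft_force: [-0.5, -0.5, -0.5]
grip_width: 0.0533
grip_force: 20.0
```

Call:
{"op": "move_arm", "data": {
  "commands": [
    {"hand":4.5,"travel":[0,0,0.1],"twist":[0,0,0]},
    {"hand":4.5,"travel":[0,0,0],"twist":[0,0,0]},
    {"hand":4.5,"travel":[0,0,0],"twist":[0,0,0]}
  ]
}}

```text
time: 9.38
position: [0.4435, 0.2203, 0.0806]
tool_rot: [1.0, 0.0, 0.001, -0.0]
ft_force: [-0.4, -1.0, 9.9]
grip_width: 0.0533
grip_force: 20.0
```

Run:
```python
from h import *
o=robot.get_obs();print(o["position"],o["ft_force"])
s=cam("scene")
cv2.imwrite("pics/c4.png",cv2.resize(s["frame"][180:300,220:360],None,fx=4,fy=4)[:,:,::-1])
```

```text
[0.44350972 0.22031543 0.08058148] [-0.41905293 -0.98130411  9.87278791]
```

View pics/c4.png

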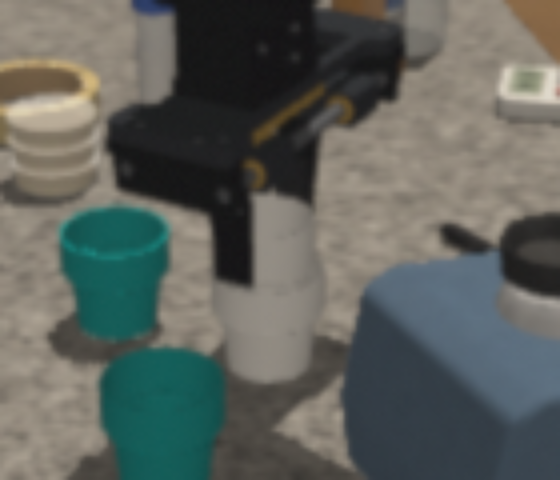

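The slim beaker is seated: contact of 10 N came at the expected height, and only its collar shows above the wide rim, near (270,290). I open the gripper and lower to the wide collar.

Call:
{"op": "move_arm", "data": {
  "commands": [
    {"hand":5.8,"travel":[0,0,-0.1],"twist":[0,0,0]},
    {"hand":6.5,"travel":[0,0,0],"twist":[0,0,0]},
    {"hand":7.5,"travel":[0,0,0],"twist":[0,0,0]},
    {"hand":8.7,"travel":[0,0,0],"twist":[0,0,0]},
    {"hand":8.7,"travel":[0,0,0],"twist":[0,0,0]}
  ]
}}

```text
time: 9.85
position: [0.4431, 0.2203, 0.0803]
tool_rot: [1.0, 0.0, -0.0, 0.0]
ft_force: [0.2, -0.0, 0.1]
grip_width: 0.0767
grip_force: 0.0
```

Call:
{"op": "move_arm", "data": {
  "commands": [
    {"hand":8.7,"travel":[0,0,0],"twist":[0,0,0]},
    {"hand":8.7,"travel":[0,0,0],"twist":[0,0,0]},
    {"hand":8.7,"travel":[0,0,0],"twist":[0,0,0]}
  ]
}}

```text
time: 10.1
position: [0.4431, 0.2203, 0.0804]
tool_rot: [1.0, 0.0, -0.0, 0.0]
ft_force: [-0.0, 0.2, 0.7]
grip_width: 0.0859
grip_force: 0.0
```

Run:
```python
from h import *
o=robot.get_obs();print(o["position"],o["ft_force"],o["grip_width"])
s=cam("scene")
cv2.imwrite("pics/c5.png",cv2.resize(s["frame"][180:300,220:360],None,fx=4,fy=4)[:,:,::-1])
```

```text
[0.44311743 0.22025963 0.08044246] [-0.02148041  0.2116456   0.69768093] 0.08592831328359998
```

View pics/c5.png

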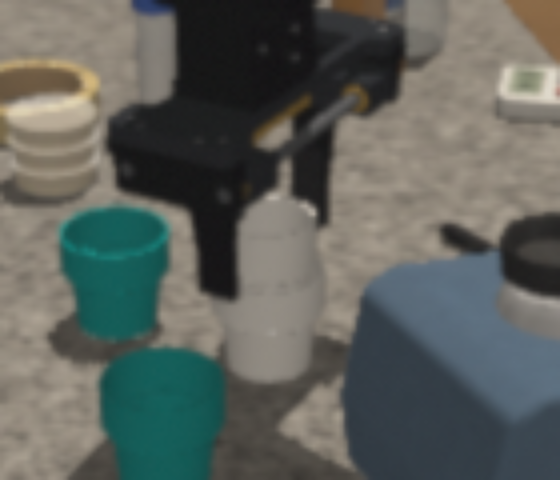

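The nested pair stands upright and free, with the fingers open around it (rim near (275,205)). I descend to the wide collar and grip.

Call:
{"op": "move_arm", "data": {
  "commands": [
    {"hand":8.7,"travel":[0,0,1.2],"twist":[0,0,0]},
    {"hand":8.7,"travel":[0,0,1.2],"twist":[0,0,0]},
    {"hand":8.7,"travel":[0,0,0.9],"twist":[0,0,0]},
    {"hand":8.7,"travel":[0,0,0],"twist":[0,0,0]},
    {"hand":8.7,"travel":[0,0,0],"twist":[0,0,0]}
  ]
}}

```text
time: 10.57
position: [0.4428, 0.2202, 0.0471]
tool_rot: [1.0, 0.0, -0.001, 0.0]
ft_force: [-0.2, -0.7, 0.4]
grip_width: 0.0864
grip_force: 0.0
```

Call:
{"op": "move_arm", "data": {
  "commands": [
    {"hand":7.2,"travel":[0,0,0],"twist":[0,0,0]},
    {"hand":7,"travel":[0,0,0],"twist":[0,0,0]},
    {"hand":6.8,"travel":[0,0,0],"twist":[0,0,0]},
    {"hand":6.5,"travel":[0,0,0],"twist":[0,0,0]},
    {"hand":6.2,"travel":[0,0,0],"twist":[0,0,0]}
  ],
  "force": 30
}}

```text
time: 10.98
position: [0.4434, 0.2202, 0.0479]
tool_rot: [1.0, 0.0, 0.0, 0.0]
ft_force: [0.3, -1.0, 1.5]
grip_width: 0.0655
grip_force: 0.8
```

Call:
{"op": "move_arm", "data": {
  "commands": [
    {"hand":5.5,"travel":[0,0,0],"twist":[0,0,0]},
    {"hand":5.5,"travel":[0,0,0],"twist":[0,0,0]},
    {"hand":5.5,"travel":[0,0,0],"twist":[0,0,0]}
  ]
}}

```text
time: 11.23
position: [0.4434, 0.2201, 0.0479]
tool_rot: [1.0, 0.0, 0.0, 0.0]
ft_force: [0.2, -0.7, 3.8]
grip_width: 0.063
grip_force: 30.0
```

Gripped on the 64 mm collar (63 mm reading, 30 N). I lift gently by 10 cm.

Call:
{"op": "move_arm", "data": {
  "commands": [
    {"hand":5.5,"travel":[0,0,-0.5],"twist":[0,0,0]},
    {"hand":5.5,"travel":[0,0,-1],"twist":[0,0,0]},
    {"hand":5.5,"travel":[0,0,-1.5],"twist":[0,0,0]},
    {"hand":5.5,"travel":[0,0,-1.5],"twist":[0,0,0]},
    {"hand":5.5,"travel":[0,0,-1.5],"twist":[0,0,0]}
  ]
}}

```text
time: 11.65
position: [0.4427, 0.2204, 0.1084]
tool_rot: [1.0, 0.0, -0.0, -0.0]
ft_force: [1.1, -0.3, -2.3]
grip_width: 0.0632
grip_force: 30.0
```

Call:
{"op": "move_arm", "data": {
  "commands": [
    {"hand":5.5,"travel":[0,0,-1.5],"twist":[0,0,0]},
    {"hand":5.5,"travel":[0,0,-1.3],"twist":[0,0,0]},
    {"hand":5.5,"travel":[0,0,-0.8],"twist":[0,0,0]},
    {"hand":5.5,"travel":[0,0,-0.5],"twist":[0,0,0]},
    {"hand":5.5,"travel":[0,0,0],"twist":[0,0,0]}
  ]
}}

```text
time: 12.07
position: [0.4436, 0.2205, 0.1496]
tool_rot: [1.0, 0.0, 0.001, -0.0]
ft_force: [0.1, -0.1, -1.9]
grip_width: 0.0636
grip_force: 30.0
```

Call:
{"op": "move_arm", "data": {
  "commands": [
    {"hand":5.5,"travel":[0,0,0],"twist":[0,0,0]},
    {"hand":5.5,"travel":[0,0,0],"twist":[0,0,0]},
    {"hand":5.5,"travel":[0,0,0],"twist":[0,0,0]},
    {"hand":5.5,"travel":[0,0,0],"twist":[0,0,0]},
    {"hand":5.5,"travel":[0,0,0],"twist":[0,0,0]}
  ]
}}

```text
time: 12.48
position: [0.4429, 0.2202, 0.148]
tool_rot: [1.0, 0.0, -0.001, 0.0]
ft_force: [-0.1, -0.5, -2.0]
grip_width: 0.0635
grip_force: 30.0
```

Run:
```python
from h import *
o=robot.get_obs();print(o["position"],o["ft_force"],o["grip_width"],o["grip_force"],np.abs(o["joint_velocities"]).max())
s=cam("scene")
cv2.imwrite("pics/c6.png",cv2.resize(s["frame"][130:270,220:380],None,fx=4,fy=4)[:,:,::-1])
```

```text
[0.44288688 0.22019609 0.14803061] [-0.1419402  -0.4942756  -1.97367487] 0.0635450191258912 29.99988433191902 0.003731627506602846
```

View pics/c6.png

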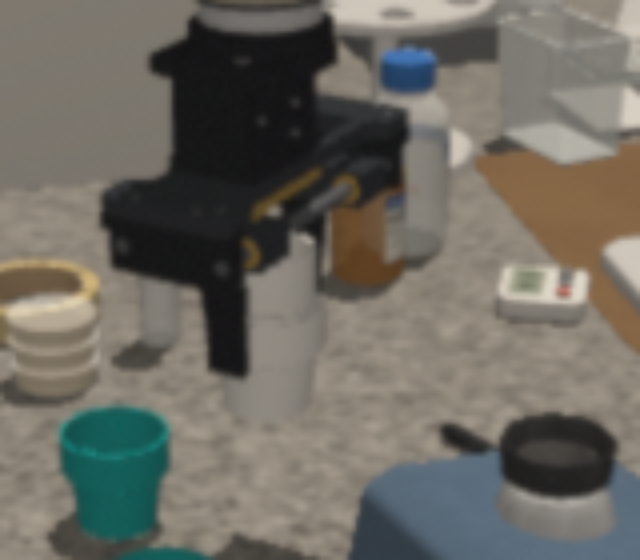

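The nested pair hangs level in the gripper, with its foot at about (265,415) and only the inner collar above the rim at (280,310). It is 10 cm up, carries about 2 N and is steady.

```bash
python3 -c "from rig import robot; print(robot.hand_in())"
```

```text
the job is handed in; nothing more can be done
None
```

I set the slim beaker and its vial into the wide white beaker, lifted the pair about 10 cm by the wide one, and handed in while still holding it steady and level; I got no verdict back, and the vial wasn't visible once the beakers were nested.

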